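# Press a meter seal housing into the corner of the setting jig and hold it

## Task

On the grey seal jig, push the blue sliding stop by its orange tab fully home (to the robot's left, to the end of its travel), then swing the yellow latch by its red peg all the way round until it lies across in front of that stop. Then stand the green seal housing on the jig plate and press it firmly into the corner, a long side flat against the sliding stop and a short end flat against the far steel end stop, and finish still holding and pressing it against both at once, without letting go. Leave the lead seals, copper bar, fuse base and screwdriver where they lie.

Things in the scene. Friction and masses are not known exactly. Their poses are not given: they have to be found in the camera images.
- jig: Grey steel setting jig fixed to the desk. Origin on the desk surface; jig x points roughly away from the robot, y roughly to its left, z up. Plate 12 mm thick, spanning jig x -125..105 mm and y -110..90 mm. All stops rise 18 mm above the plate (top 30 mm above the desk).
- corner (a point): Inside corner of the jig, on the plate's top (75, 30, 12 mm in the jig frame), axes as the jig: where the end stop's face and the sliding stop's face meet once the sliding stop is home. The seated housing's centre is at -28 mm x, -22 mm y, +23 mm z from it.
- end_stop: Fixed bare-steel bar on the jig along jig y: inner face at jig x = 75 mm (facing -x, towards the robot), 16 mm thick, jig y -110..40 mm, 18 mm high above the plate. Its frame is the jig's frame (origin at the jig origin).
- sliding_stop (a joint): Travel of the sliding stop along jig +y: 0 = out (its working face at jig y -30 mm), 0.060 m = fully home, against a hard end (face at jig y +30 mm). Starts between 0 and 0.025. About 2 N of friction; stays where left. It is a blue bar along jig x from -60 to 73 mm, 16 mm thick, 18 mm high above the plate; its working face looks to jig -y, 8 mm from the tab's mid-line.
- stop_tab (a point): Centre of the upright orange tab on top of the sliding stop (moves with it), 24 mm along jig x, 14 mm along jig y, 34 mm tall (30 to 64 mm above the desk, this point at 47 mm). At jig x = 0; on the bar's mid-line.
- latch (a joint): Angle of the yellow swing latch about a vertical pivot at jig (-100, 20) mm: 0 = open, arm along jig -y; grows anticlockwise from above; pi/2 (hard end) = locked, arm along jig +x just in front of (-y side of) the sliding stop that is home, which it then blocks from coming back. Starts between 0 and 0.35. Friction 0.06 N m; stays where left. Arm 14 mm wide, 15 to 25 mm above the desk.
- latch_peg (a point): Middle of the latch's upright round red peg, 14 mm diameter, 60 mm from the pivot, 25 to 69 mm above the desk (this point at 47 mm). Moves with the latch.
- housing_center (a point): Centre (half-way up) of the loose green plastic seal housing, a solid box 56 mm long (its x) by 44 mm wide (its y) by 46 mm high, about 130 g (100 to 180 g), standing on the desk at the start; two brass screws and a window on top. Either end and either long side may go to the stops. It drags on the plate and the stops (friction about 0.6), so a hard push on one stop can hide a small gap at the other.
- housing: The same housing; origin at the centre of its underside.
- seal_a: Lead disc seal, 25 mm diameter, 8 mm thick, lying on the desk; bystander. Origin under its centre.
- seal_b: A second such lead disc; bystander.
- seal_c: A third such lead disc; bystander.
- terminal_bar: Copper terminal bar 110 x 22 x 10 mm with brass screws; bystander. Origin under its centre.
- fuse_base: White porcelain fuse base 50 x 85 x 32 mm; bystander. Origin under its centre.
- screwdriver: Screwdriver, 170 mm long, lying on the desk; bystander.

How it is judged:
By the outcome, as a careful person would: the job done as asked, in the order asked, and still so for the second after the job is handed in, while the arm keeps its last pose, push and grip.
It also fails if it takes over 70 s, if anything falls off the work surface, if the arm or the gripper's body presses on something with over 40 N, if the wrist force passes 120 N, or if a joint passes its speed limit or range.

## Robot

A 7-joint arm with a two-finger parallel gripper is mounted at the origin on the work surface. World frame = base frame: x ahead of the robot, y to its left, z up, the work surface at z = 0. Lengths are in mm, angles in rad, forces in N, time in s.
With the tool pointing down it reaches from about 400 to 875 mm from the base axis. Payload 19.3 kg.
Tool frame: the origin (TCP) lies at the very end of the fingers, on their centre line; the grasp point (between the pads) lies 19 mm behind it (grip_point_offset is the z of the grasp point in the tool frame, in mm); z points along the fingers, x is the direction in which the jaws open and shut, and the axes are right-handed (so a half turn about z gives the same grasp; the last joint's range is limited). The gripper opens to 85 mm and grips with 20 to 120 N. Pads are 22 mm wide; open, the fingers measure 114 mm over their backs; the gripper's body (76 mm by 85 mm) begins 54 mm behind the grasp point. The pads swing forward as they close: fully open they stand 13 mm farther back than shut.
Start: joints at [1.049, 0.521, -0.036, 1.599, 0.021, 1.021, -0.113], TCP at [272.838, -562.293, 231.291] pointing down, gripper open.
Joint ranges: [-2.91, 2.91], [-0.3, 2.13], [-1.5, 1.42], [0.17, 2.43], [-1.26, 4.41], [0.16, 1.93], [-2.52, 2.52]. Speed limits (rad/s): [1.89, 1.89, 2.39, 2.39, 3.01, 3.01, 3.01].

## Interface

Orientations are given as a 3x3 rotation matrix whose columns are the frame's x, y, z axes.
In Python, from workcell import movep, movel, goto_joints, open_gripper, clamp, wait, inverse_kinematics, read_state, camera, PlanningError, finish_job, grip_point_offset gives the robot as it stands. Calls block until the motion is done:
- movep(position, orientation): joint-space move of the TCP to a pose.
- movel(position, frame=None, max_speed=150, guard=None): straight line of the TCP; frame=None keeps the orientation; max_speed is the mean speed in mm/s. With guard (N) it stops when the force on the tool has changed by that much, and returns True; else False.
- goto_joints(angles): joint-space move.
- open_gripper() and clamp(): open the fingers fully, or close them until they stop; the grip force is fixed at half the most.
- wait(seconds).
- inverse_kinematics(position, orientation): joint angles nearest the present ones, or None.
- read_state(): the state.
- camera(name): name is "scene" or "top" or "wrist"; returns a dict with "image" (480x640x3 uint8, blue, green, red), "range_z" (480x640 float32, mm along the optical axis (not along the pixel's ray), 0 where there is no reading), "fx", "fy", "cx", "cy" (pixels), "cam_to_world" (4x4, takes a point from camera to world coordinates). Camera axes: x right, y up, looking along -z (the intrinsics and any distortion apply to the point x, -y, -z); pixel columns grow to the right and rows downward; lengths in mm; the calibration is good to about 2 mm. A picture is of the moment at which its call begins.
A pose or a line that the arm cannot do raises PlanningError and nothing moves.
- finish_job(): hands the job in, once; it reports no verdict.
The state is a dict: "time": time; "qpos": joint angles; "qvel": joint speeds; "joint_efforts": joint torques, N m; "eef_pos": TCP position; "tool_rot": TCP orientation; "ft_force": force on the tool from outside, world axes, zero at the start; "torque": the same for the moment, N m; "finger_gap": finger opening in mm.
Only numpy, scipy, OpenCV 4.12 (cv2) and the standard library are available. Lean on these libraries where they do the work, as an engineer would, in place of code of your own. Each camera call takes 0.05 s, during which the arm holds its last target.

## Working session

There is one attempt and no reset: what is moved stays moved. The work goes in short steps, each a Python script; the robot and the scene stay as the last script left them, time stands still between calls to the robot, and variables do not carry over. Pictures are saved under pics/ and viewed, and the job is handed in when it is done.

```bash
ls; mkdir -p pics
python3 - <<'E'
from workcell import *
import cv2,numpy as np,pickle
d={}
for n in ("scene","top","wrist"):
    c=camera(n); d[n]=c; cv2.imwrite(f"pics/a_{n}.png",c["image"])
    print(n,c["fx"],c["fy"],c["cx"],c["cy"],[k for k in c if k not in("image","range_z")]); print(np.round(c["cam_to_world"],3))
pickle.dump(d,open("a.pkl","wb"))
s=read_state(); print(s); print(grip_point_offset)
E
```

```text
pics
scene 460.0211465919269 460.0211465919269 321.8651592462715 233.91702895066467 ['fx', 'fy', 'cx', 'cy', 'cam_to_world']
[[-5.08000e-01 -6.75000e-01  5.35000e-01  9.82919e+02]
 [ 8.61000e-01 -4.08000e-01  3.02000e-01  2.60699e+02]
 [ 1.50000e-02  6.15000e-01  7.89000e-01  7.51616e+02]
 [ 0.00000e+00  0.00000e+00  0.00000e+00  1.00000e+00]]
top 569.7757692502549 569.7757692502549 316.72774205981653 236.67467376598614 ['fx', 'fy', 'cx', 'cy', 'cam_to_world']
[[ 2.300000e-02  9.980000e-01 -6.100000e-02  4.889870e+02]
 [-1.000000e+00  2.200000e-02 -1.300000e-02 -4.363000e+00]
 [-1.200000e-02  6.100000e-02  9.980000e-01  1.148851e+03]
 [ 0.000000e+00  0.000000e+00  0.000000e+00  1.000000e+00]]
wrist 403.58484968269494 403.58484968269494 313.04136377499873 239.99987464954728 ['fx', 'fy', 'cx', 'cy', 'cam_to_world']
[[ 4.36000e-01  8.53000e-01  2.88000e-01  3.47325e+02]
 [-9.00000e-01  4.13000e-01  1.39000e-01 -5.26051e+02]
 [ 0.00000e+00 -3.20000e-01  9.48000e-01  3.73618e+02]
 [ 0.00000e+00  0.00000e+00  0.00000e+00  1.00000e+00]]
{'time': 0.15, 'qpos': array([ 1.04880902,  0.52186222, -0.03635012,  1.59985864,  0.02119114,
        1.02111604, -0.11279972]), 'qvel': array([ 0.00065108, -0.00171977,  0.0020913 , -0.0018215 , -0.00054471,
        0.00041634,  0.00088443]), 'joint_efforts': array([ 3.95772862e-03, -9.27383208e+01,  1.98158652e+00, -3.70045853e+01,
        1.80786650e-02,  6.50674483e-03,  6.57505598e-05]), 'eef_pos': array([ 272.73648511, -562.07228604,  230.87355892]), 'tool_rot': array([[ 4.36576446e-01, -8.99667071e-01, -4.10295862e-04],
       [-8.99666755e-01, -4.36576637e-01,  7.55721095e-04],
       [-8.59022971e-04,  3.91995171e-05, -9.99999630e-01]]), 'ft_force': array([0.93961439, 0.35756323, 0.32383284]), 'torque': array([ 0.00365641, -0.00642528,  0.04288443]), 'finger_gap': 85.50254478267956}
-18.700000000000003
```

View pics/a_top.png

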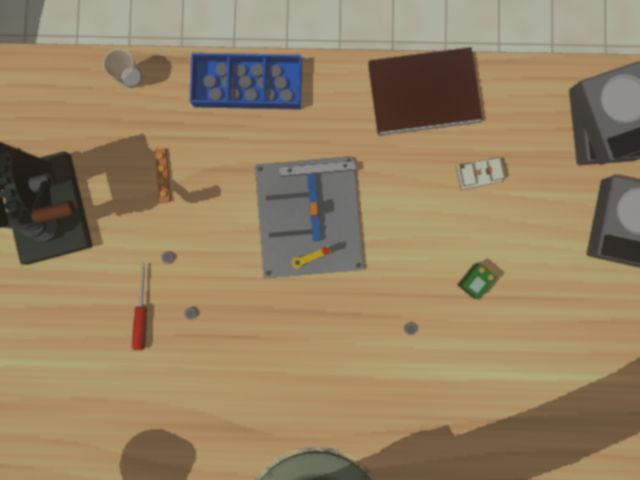

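View pics/a_scene.png

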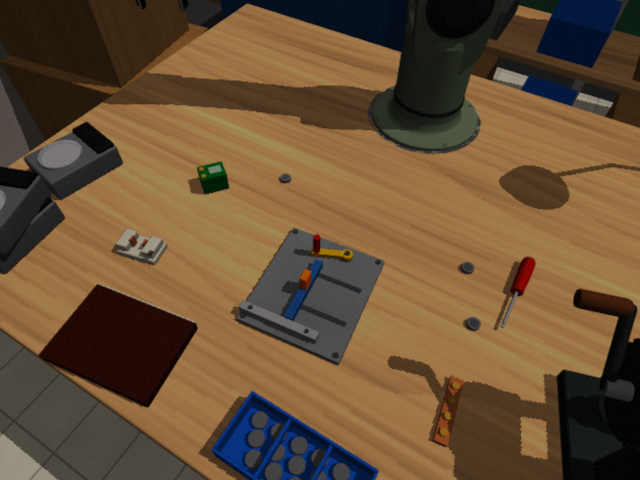

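The top view shows the jig around (310,218), the latch pivot at (297,262), the red peg at (326,251), the tab at (314,209), and the housing at (478,281). I'll measure these next.

```bash
cat > H.py <<'E'
import numpy as np,cv2
def ray(c,u,v):
    M=c["cam_to_world"]; d=np.array([(u-c["cx"])/c["fx"],-(v-c["cy"])/c["fy"],-1.0])
    return M[:3,3],M[:3,:3]@d
def onplane(c,u,v,z):
    o,d=ray(c,u,v); return o+d*(z-o[2])/d[2]
def cloud(c,mask):
    v,u=np.nonzero(mask&(c["range_z"]>0)); r=c["range_z"][v,u]
    P=np.stack([(u-c["cx"])/c["fx"]*r,-(v-c["cy"])/c["fy"]*r,-r],1)
    M=c["cam_to_world"]; return P@M[:3,:3].T+M[:3,3]
def hsv(c): return cv2.cvtColor(c["image"],cv2.COLOR_BGR2HSV)
R=dict(green=((45,120,30),(85,255,255)),yellow=((22,150,80),(33,255,255)),blue=((100,130,40),(125,255,255)),
 orange=((6,200,150),(15,255,255)))
def mask(c,n):
    h=hsv(c)
    if n=="red":
        return (cv2.inRange(h,(0,160,60),(4,255,255))|cv2.inRange(h,(174,160,60),(180,255,255)))>0
    return cv2.inRange(h,*R[n])>0
def roi(c,m,x,y):
    # keep mask pixels whose world point is in the box
    v,u=np.nonzero(m&(c["range_z"]>0)); P=cloud(c,m)
    k=(P[:,0]>x[0])&(P[:,0]<x[1])&(P[:,1]>y[0])&(P[:,1]<y[1])&(P[:,2]>-10)
    return P[k],u[k],v[k]
E
python3 - <<'E'
import pickle; from H import *
d=pickle.load(open("a.pkl","rb"))
for n in("top","scene"):
    c=d[n]
    for col in("green","yellow","blue","orange","red"):
        P,u,v=roi(c,mask(c,col),(300,800),(-500,180))
        if len(P): print(n,col,len(P),np.median(u),np.median(v),np.round(P.mean(0),1),np.round(P.min(0)),np.round(P.max(0)))
c=d["top"]
for p in((313,218),(258,160),(355,157),(364,268),(266,275)): print(p,onplane(c,*p,12).round(1))
E
```

```text
top green 318 477.5 281.0 [ 477.5 -300.9   47.4] [ 447. -334.   39.] [ 509. -272.   53.]
top yellow 201 307.0 258.0 [513.9  18.7  27.3] [ 486. -329.   18.] [531.  58.  48.]
top blue 285 313.0 199.0 [615.8  18.   31.2] [553.   6.  26.] [680.  28.  38.]
top orange 1 313.0 206.0 [614.   18.4  64.4] [614.  18.  64.] [614.  18.  64.]
top red 18 325.0 250.0 [530.3  -6.9  71.1] [526. -10.  68.] [534.  -3.  74.]
scene green 350 212.0 175.0 [ 483.7 -296.5   39.3] [ 447. -335.    0.] [ 512. -270.   51.]
scene yellow 131 333.0 251.0 [511.7 -19.1  29.3] [ 481. -330.   23.] [531.  58.  49.]
scene blue 530 300.0 296.0 [624.8  21.3  28.7] [550.   5.  12.] [683.  33.  36.]
scene orange 62 305.0 275.0 [610.8  18.6  65.3] [601.  13.  63.] [621.  25.  67.]
scene red 56 318.0 239.0 [531.9  -3.9  60.4] [526. -12.  30.] [537.  -0.  73.]
(313, 218) [595.9  18.9  12. ]
(258, 160) [710.9 132.7  12. ]
(355, 157) [721.1 -62.8  12. ]
(364, 268) [498.2 -84.9  12. ]
(266, 275) [479.8 109.9  12. ]
```

```bash
cat >> H.py <<'E'
def Rz(a):
    # tool down, tool x at world yaw a
    return np.array([[np.cos(a),np.sin(a),0],[np.sin(a),-np.cos(a),0],[0,0,-1.]])
E
python3 - <<'E'
from workcell import *; from H import *; import pickle
movep([600,-90,240],Rz(-np.pi/2))
wait(0.3)
c=camera("wrist"); pickle.dump(c,open("b.pkl","wb")); cv2.imwrite("pics/b_wrist.png",c["image"])
s=read_state(); print(s["time"],s["eef_pos"],s["qpos"])
for col in("green","yellow","blue","orange","red"):
    P,u,v=roi(c,mask(c,col),(300,800),(-500,180))
    if len(P): print(col,len(P),np.median(u),np.median(v),np.round(P.mean(0),1),np.round(P.min(0)),np.round(P.max(0)))
E
```

```text
2.5667 [599.94901333 -90.25286891 239.97377268] [ 0.13085903  0.48477944 -0.11391482  1.63749038  0.06211113  1.02292404
 -1.57353909]
green 2765 525.0 318.0 [ 485.5 -296.7   36.9] [ 413. -336.   -1.] [ 513. -271.   49.]
yellow 778 190.0 286.0 [514.7  15.6  25.7] [ 481. -331.   11.] [541.  64.  48.]
blue 2238 188.0 163.0 [624.   18.5  29.5] [503.   3.  10.] [684.  52.  37.]
orange 161 183.0 196.0 [611.5  15.3  62.6] [586.  10.  11.] [623.  43.  66.]
red 176 215.5 290.0 [531.3  -6.3  67.4] [496. -13.  11.] [539.  16.  71.]
```

View pics/b_wrist.png

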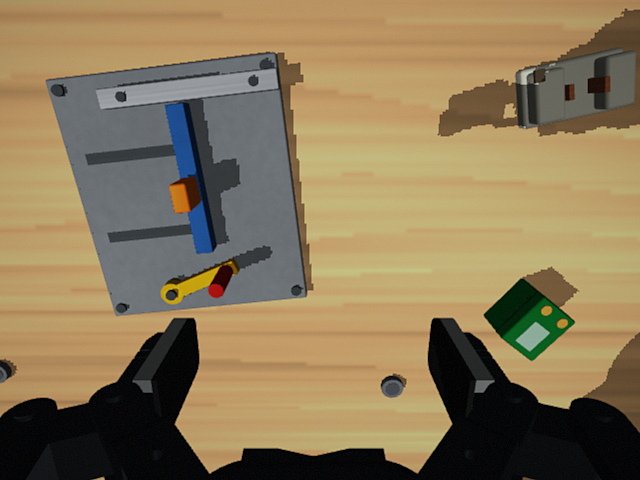

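Wrist view: the plate corners are about (48,80), (275,53), (305,296) and (116,314). The tab is at (183,196), the peg at (216,290), the pivot at (172,292) and the housing top at (535,318). Next I'll fit rectangles to the points at the right heights.

Run:
```python
from H import *; import pickle
c=pickle.load(open("b.pkl","rb"))
def rect(P):
    r=cv2.minAreaRect(P[:,:2].astype(np.float32)); return np.round(r[0],1),np.round(r[1],1),round(r[2],2)
h=hsv(c); allm=np.ones(h.shape[:2],bool); allm[330:,:470]=False
P,u,v=roi(c,allm,(450,760),(-110,150))
print("zs",np.histogram(P[:,2],bins=range(-6,76,3)))
k=(P[:,2]>6)&(P[:,2]<20); print("plate",rect(P[k]),np.median(P[k][:,2]))
# robust plate edges by contour on the mask from pixels
m=np.zeros(h.shape[:2],np.uint8); k=P[:,2]>7; m[v[k],u[k]]=255
m=cv2.morphologyEx(m,cv2.MORPH_OPEN,np.ones((5,5)))
cn=max(cv2.findContours(m,0,1)[0],key=cv2.contourArea)
W=np.array([onplane(c,*p[0],12)[:2] for p in cn]); print("platecontour",rect(W))
g=(h[:,:,1]<60)&(h[:,:,2]>60)
P,u,v=roi(c,g,(450,760),(-110,150)); k=(P[:,2]>24)&(P[:,2]<35); k&=P[:,0]>640
print("endstop",rect(P[k]),np.median(P[k][:,2]),k.sum())
P,u,v=roi(c,mask(c,"blue"),(450,760),(-110,150)); k=(P[:,2]>26)&(P[:,2]<34); 
print("bar",rect(P[k]),np.median(P[k][:,2]),k.sum())
P,u,v=roi(c,mask(c,"orange"),(450,760),(-110,150)); k=(P[:,2]>58)&(P[:,2]<70); 
print("tab",rect(P[k]),np.median(P[k][:,2]),k.sum())
P,u,v=roi(c,mask(c,"red"),(450,760),(-110,150)); k=(P[:,2]>64)&(P[:,2]<75); 
print("peg",rect(P[k]),np.median(P[k][:,2]),k.sum())
P,u,v=roi(c,mask(c,"yellow"),(450,760),(-110,150)); k=(P[:,2]>20)&(P[:,2]<30)
print("latch",rect(P[k]),np.median(P[k][:,2]),k.sum())
P,u,v=roi(c,allm,(420,560),(-370,-230)); k=(P[:,2]>42)&(P[:,2]<55)
print("housing",rect(P[k]),np.median(P[k][:,2]),k.sum(),cv2.boxPoints(cv2.minAreaRect(P[k][:,:2].astype(np.float32))).round(0))
k=np.abs(P[:,2])<6; print("desk z",np.median(P[k][:,2]))
```

```text
zs (array([    1, 18333, 17833,    53,    70, 21891, 20397,   392,   245,
         347,   975,  3316,  2958,    65,    63,    52,    60,    68,
          57,    65,    63,    66,   136,   441,   112,    89,     0]), array([-6, -3,  0,  3,  6,  9, 12, 15, 18, 21, 24, 27, 30, 33, 36, 39, 42,
       45, 48, 51, 54, 57, 60, 63, 66, 69, 72, 75]))
plate (array([600.1,  27.8]), array([230.3, 200.6]), 6.16) 11.976672219375246
platecontour (array([600.6,  26.9]), array([228.8, 199.3]), 6.16)
endstop (array([694.2,  12.8]), array([ 18.3, 149.6]), 6.18) 29.951012115736177 3664
bar (array([592.2,  20.9]), array([ 43.5, 182.7]), 83.52) 29.9557017929273 2173
tab (array([611. ,  17.3]), array([22.9, 12.9]), 5.81) 63.891169852402186 157
peg (array([531.8,  -6.4]), array([12.7, 13.3]), 33.24) 69.04663850777399 171
latch (array([522.2,  23. ]), array([21.9, 79.5]), 30.63) 24.99923925165362 732
housing (array([ 479.4, -304.5]), array([45.3, 56. ]), 51.44) 46.401234491074206 2500 [[ 443. -305.]
 [ 487. -340.]
 [ 515. -304.]
 [ 472. -269.]]
desk z 0.33454413762501645
```

Plate 230×200 and yaw 6.17°, end stop 150 mm, tab top at 64 and peg top at 69 all match the given sizes. The stop is at about 0.7 mm and the latch at about 0.31 rad. Next I push the tab.

```bash
cat >> H.py <<'E'
phi=np.radians(6.17); O=np.array([608.8,38.5]); RJ=np.array([[np.cos(phi),-np.sin(phi)],[np.sin(phi),np.cos(phi)]])
def J(x,y,z):
    p=O+RJ@np.array([x,y]); return np.array([p[0],p[1],z])
def toJ(P):
    P=np.asarray(P,float); q=RJ.T@(P[:2]-O); return np.array([q[0],q[1],P[2]])
def st(tag=""):
    from workcell import read_state
    s=read_state(); f=s["ft_force"]; print(tag,"t",round(s["time"],2),"J",toJ(s["eef_pos"]).round(1),"F(jig)",(RJ.T@f[:2]).round(1),round(f[2],1),"gap",round(s["finger_gap"],1)); return s
E
python3 - <<'E'
from workcell import *; from H import *
clamp(); 
movep(J(0,-54,110),Rz(phi)); movel(J(0,-54,38),max_speed=120); st("down")
g=movel(J(0,10,38),max_speed=80,guard=15); st(f"push {g}")
g=movel(J(0,30,38),max_speed=40,guard=12); s=st(f"push2 {g}")
E
```

```text
down t 5.29 J [  0.4 -53.9  38.6] F(jig) [-0.   0.1] 0.1 gap 0.0
push False t 6.24 J [-0.2  9.7 37.8] F(jig) [-0.1 -0.3] 0.3 gap 0.1
push2 True t 6.62 J [-0.3 20.7 37.7] F(jig) [ 0.3 -2.8] 2.4 gap -0.1
```

Run:
```python
from workcell import *; from H import *
g=movel(J(0,28,38),max_speed=20,guard=20); st(f"firm {g}")
movel(J(0,-10,38)); movel(J(0,-40,110),max_speed=200)
th=0.31
def pp(th,back): # pusher centre in jig
    return (-100+60*np.sin(th)-back*np.cos(th), 20-60*np.cos(th)-back*np.sin(th))
def fr(th): return Rz(phi+th-np.pi/2)
movep(J(*pp(th,34),110),fr(th))
wait(0.1); c=camera("wrist"); cv2.imwrite("pics/c_wrist.png",c["image"])
P,u,v=roi(c,mask(c,"orange"),(450,760),(-110,150)); k=(P[:,2]>58)&(P[:,2]<70)
if k.sum(): 
    r=cv2.minAreaRect(P[k][:,:2].astype(np.float32)); print("tab",toJ([*r[0],64]),r,k.sum())
st("peg above")
```

```text
firm True t 6.9 J [-0.6 20.6 37.4] F(jig) [ 0.6 -1. ] 0.8 gap -0.1
tab [-11.26566527  35.71614181  64.        ] ((593.7608642578125, 72.79843139648438), (1.5260552167892456, 6.693684101104736), 17.067604064941406) 53
peg above t 8.96 J [-113.8  -47.3  109.7] F(jig) [ 1. -1.] 0.3 gap -0.0
```

View pics/c_wrist.png

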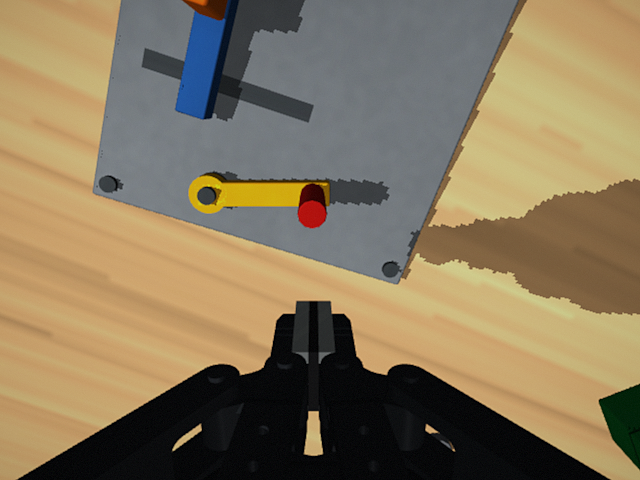

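The view shows the latch arm level at (205..330,193), the peg at (312,210) squarely ahead of the closed fingers, and the bar moved left. Next I swing the latch.

Run:
```python
from workcell import *; from H import *
def pp(th,back): return (-100+60*np.sin(th)-back*np.cos(th), 20-60*np.cos(th)-back*np.sin(th))
def fr(th): return Rz(phi+th-np.pi/2)
movel(J(*pp(.31,34),38),max_speed=120)
ths=list(np.arange(.4,1.58,.13))
g=movel(J(*pp(.35,18),38),fr(.35),max_speed=70,guard=15)
st(f"contact {g}")
for th in ths:
    g=movel(J(*pp(th,18),38),fr(th),max_speed=60,guard=15)
    s=st(f"{th:.2f} {g}")
    if g: break
g=movel(J(*pp(np.pi/2,10),38),fr(np.pi/2),max_speed=25,guard=15); st(f"end {g}")
```

```text
contact False t 10.12 J [-96.  -42.4  38.2] F(jig) [-0.1 -0.2] 0.4 gap 0.1
0.40 False t 10.38 J [-93.4 -42.4  38. ] F(jig) [0.6 0.6] -0.3 gap 0.3
0.53 False t 10.66 J [-85.4 -40.9  37.9] F(jig) [-0.5  0.4] 0.2 gap -0.3
0.66 False t 10.94 J [-77.7 -38.5  37.9] F(jig) [-0.8 -0.9] 0.4 gap -0.2
0.79 False t 11.22 J [-70.5 -35.1  37.9] F(jig) [-0.6 -0.3] 0.1 gap -0.2
0.92 False t 11.51 J [-63.5 -30.8  37.9] F(jig) [ 0.2 -0.2] 1.0 gap 0.0
1.05 False t 11.79 J [-57.3 -25.6  37.9] F(jig) [-0.2 -0.2] 0.2 gap 0.2
1.18 False t 12.07 J [-51.7 -19.7  37.9] F(jig) [-0.7 -0.9] -0.5 gap -0.2
1.31 False t 12.36 J [-47.  -13.   37.9] F(jig) [-0.1 -0.7] 0.3 gap 0.0
1.44 False t 12.64 J [-43.1  -5.9  37.9] F(jig) [0.1 0.1] 0.2 gap -0.0
1.57 False t 12.93 J [-40.3   1.7  37.9] F(jig) [0.3 0.6] 0.2 gap -0.1
end True t 13.18 J [-40.3   2.8  37.8] F(jig) [ 0.5 -4.3] 2.4 gap 0.1
```

Run:
```python
from workcell import *; from H import *; import pickle
movel(J(-40,-30,38)); movel(J(-40,-60,110),max_speed=200); open_gripper()
movep([600,-90,240],Rz(-np.pi/2)); wait(.2)
c=camera("wrist"); pickle.dump(c,open("d.pkl","wb")); cv2.imwrite("pics/d_wrist.png",c["image"]); st()
def rect(P):
    r=cv2.minAreaRect(P[:,:2].astype(np.float32)); return toJ([*r[0],0])[:2].round(1),np.round(r[0],1),np.round(r[1],1),round(r[2],2)
for n,z in(("orange",64),("red",69),("yellow",25),("blue",30)):
    P,u,v=roi(c,mask(c,n),(480,720),(-110,150)); k=abs(P[:,2]-z)<4
    print(n,rect(P[k]),k.sum()); 
    if n=="blue":
        q=(P[k][:,:2]-O)@RJ; q=q[(q[:,1]>10)&(q[:,0]>-58)&(q[:,0]<70)]; print("bar y",np.percentile(q[:,1],[1,50,99]).round(1))
m=np.ones((480,640),bool); m[330:,:470]=False
P,u,v=roi(c,m,(420,560),(-370,-230)); k=(P[:,2]>43)&(P[:,2]<55); print("housing",rect(P[k]))
```

```text
t 16.31 J [ -22.7 -126.7  239.6] F(jig) [-0.  -0.6] 0.0 gap 85.5
orange (array([-0.1, 38.5]), array([604.6,  76.8]), array([23.2, 13.3]), 5.22) 93
red (array([-39.6,  20.7]), array([567.2,  54.8]), array([13.2, 12.7]), 86.68) 188
yellow (array([-70.2,  21. ]), array([536.8,  51.9]), array([79.8, 21.4]), 7.36) 827
blue (array([ 6.7, 38. ]), array([611.3,  77. ]), array([132.5,  16.5]), 6.25) 1891
bar y [30.3 37.7 45.8]
housing (array([-165.8, -327.3]), array([ 479.2, -304.7]), array([46.2, 55.9]), 51.95)
```

View pics/d_wrist.png

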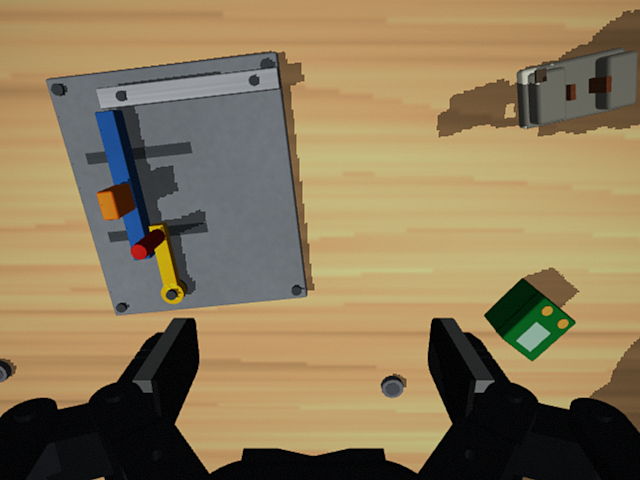

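The stop is home (tab y 38.5, bar 30..46) and the latch is locked (peg at (-40,20.7)). The housing is at (479,-305), long axis -38°. Next I grasp it across its 44 mm.

Run:
```python
from workcell import *; from H import *
a=np.radians(51.7-180); x,y=479.3,-304.7
movep([x,y,120],Rz(a)); movel([x,y,21],max_speed=120,guard=15); st("down")
clamp(); wait(.2); st("grip")
movel([x,y,140]); s=st("lift")
c=camera("wrist"); cv2.imwrite("pics/e_wrist.png",c["image"])
```

```text
down t 18.35 J [-165.3 -327.5   21.6] F(jig) [-0.   0.5] 0.3 gap 85.7
grip t 19.04 J [-165.4 -327.4   21.6] F(jig) [-2.4  2.1] 9.2 gap 43.0
lift t 19.98 J [-166.  -327.   139.2] F(jig) [ 0.  -0.6] -0.8 gap 42.9
```

View pics/e_wrist.png

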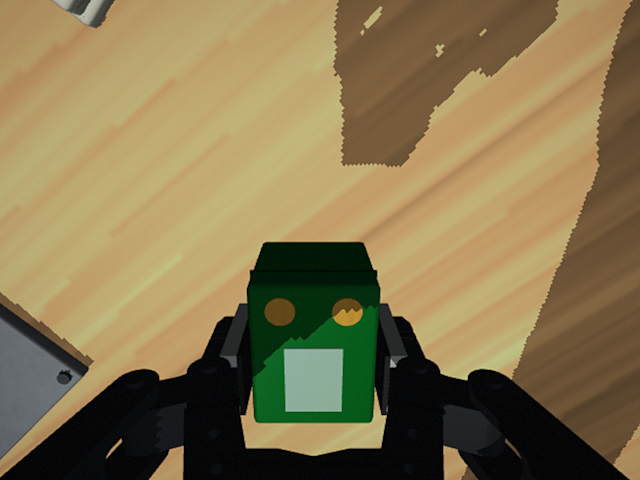

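The housing is squarely gripped (gap 43) and level. Next I carry it to the jig and set it down.

Run:
```python
from workcell import *; from H import *
F=Rz(phi-np.pi/2)
movel([480,-305,150]); movep(J(28,-8,150),F); movel(J(28,-8,45),max_speed=120); wait(.2); st("above")
g=movel(J(28,-8,26),max_speed=20,guard=4); s=st(f"touch {g}")
wait(.2); st("settle")
c=camera("wrist"); cv2.imwrite("pics/f_wrist.png",c["image"])
```

```text
above t 22.9 J [28.4 -8.  45.7] F(jig) [-1.2 -0.5] -1.5 gap 43.2
touch True t 23.52 J [27.9 -8.  33.7] F(jig) [-3.  -0.4] 10.5 gap 43.2
settle t 23.72 J [27.9 -8.  33.7] F(jig) [-2.9 -0. ] 9.2 gap 42.7
```

View pics/f_wrist.png

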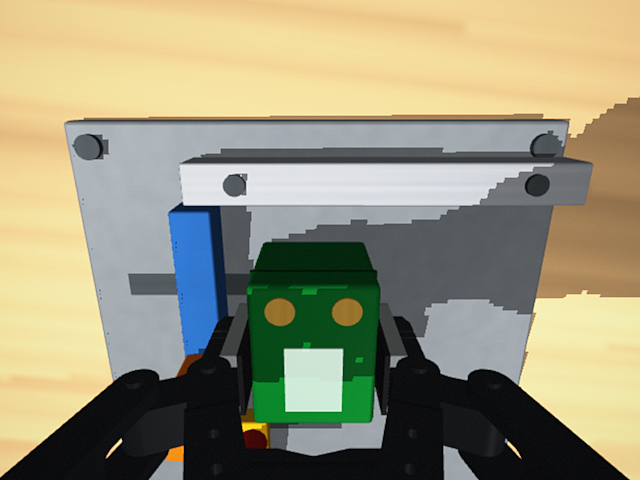

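Run:
```python
from workcell import *; from H import *
z=read_state()["eef_pos"][2]
movel(J(28,-8,z+.3),max_speed=10); st("ease")
g=movel(J(56,-8,z+.3),max_speed=20,guard=9); s=st(f"x {g}")
x=toJ(s["eef_pos"])[0]
movel(J(x-1,-8,z+.3),max_speed=20); st("back")
g=movel(J(x-1,20,z+.3),max_speed=20,guard=9); s=st(f"y {g}")
y=toJ(s["eef_pos"])[1]
movel(J(x-1,y-.6,z+.3),max_speed=20); st("back y")
g=movel(J(x+5,y-.6,z+.3),max_speed=10,guard=8); s=st(f"x2 {g}")
```

```text
ease t 24.02 J [27.9 -8.  33.7] F(jig) [ 0.7 -0.5] -0.2 gap 42.8
x True t 24.97 J [47.2 -8.  33.7] F(jig) [-2.3 -0.2] 5.3 gap 42.7
back t 25.22 J [46.3 -8.  33.9] F(jig) [-0.2 -1. ] -2.1 gap 43.1
y True t 26.1 J [46.   8.7 33.7] F(jig) [-0.2 -2.3] 5.2 gap 43.3
back y t 26.35 J [46.2  8.2 33.9] F(jig) [ 0.  -0.2] -2.5 gap 42.9
x2 True t 26.68 J [47.3  8.1 33.8] F(jig) [-2.9  0.3] 6.4 gap 42.8
```

Run:
```python
from workcell import *; from H import *
s=st("now"); x,_,z=toJ(s["eef_pos"])
g=movel(J(47.0,14,33.9),max_speed=10,guard=10); s=st(f"y {g}"); wait(.2); s=st(" settled"); y=toJ(s["eef_pos"])[1]
g=movel(J(47.0+4,y+.5,33.9),max_speed=8,guard=10); s=st(f"x {g}"); wait(.2); s=st(" settled"); p=toJ(s["eef_pos"])
g=movel(J(p[0]+3,p[1]+3,33.9),max_speed=8,guard=14); st(f"diag {g}"); wait(.4); st(" settled")
```

```text
now t 26.68 J [47.3  8.1 33.8] F(jig) [-2.9  0.3] 6.4 gap 42.8
y True t 27.02 J [47.3  8.8 33.8] F(jig) [-0.7 -0.3] 6.1 gap 43.1
 settled t 27.23 J [47.3  8.8 33.8] F(jig) [-0.1 -1.6] 6.8 gap 42.6
x True t 27.52 J [47.3  8.7 33.8] F(jig) [-2.   0.6] 8.0 gap 42.9
 settled t 27.72 J [47.3  8.8 33.8] F(jig) [-1.9  0. ] 7.8 gap 42.9
diag True t 28.08 J [47.3  8.8 33.9] F(jig) [-1.6  0.1] 8.0 gap 42.7
 settled t 28.48 J [47.3  8.8 33.8] F(jig) [-1.6 -0.6] 8.0 gap 42.5
```

A guarded stop drops the push, because the target snaps back to the actual pose. So for the hold I'll step the target past contact in small unguarded moves and watch the force.

Run:
```python
from workcell import *; from H import *
for d in (.3,.6,.9,1.2):
    movel(J(47.3+d,8.8+d,34.0),max_speed=10); wait(.15); s=st(f"d={d}"); f=RJ.T@s["ft_force"][:2]
    if max(abs(f))>12: break
```

```text
d=0.3 t 28.89 J [47.4  8.8 34. ] F(jig) [-4.4 -2.5] 4.4 gap 43.2
d=0.6 t 29.29 J [47.4  8.9 34. ] F(jig) [-6.4 -3.5] 7.2 gap 43.3
d=0.9 t 29.69 J [47.4  8.9 34. ] F(jig) [-8.1 -4.4] 10.5 gap 42.7
d=1.2 t 30.09 J [47.4  8.9 34. ] F(jig) [-10.8  -6.4] 12.5 gap 43.1
```

Run:
```python
from workcell import *; from H import *
for dx,dy,z in ((1.2,2.0,34.3),(1.4,2.6,34.7),(1.6,3.0,35.0)):
    movel(J(47.3+dx,8.8+dy,z),max_speed=10); wait(.2); s=st(f"{dx,dy,z}")
c=camera("wrist"); cv2.imwrite("pics/g_wrist.png",c["image"]); cv2.imwrite("pics/g_zoom.png",cv2.resize(c["image"][120:420,140:460],(800,600)[:1]*1+(750,)) if 0 else cv2.resize(c["image"][130:380,140:470],None,fx=2.3,fy=2.3))
import pickle; pickle.dump({n:camera(n) for n in("wrist","scene","top")},open("g.pkl","wb"))
```

```text
(1.2, 2.0, 34.3) t 30.54 J [47.4  8.9 34.1] F(jig) [-8.9 -9.7] 6.2 gap 43.0
(1.4, 2.6, 34.7) t 30.99 J [47.4  9.  34.1] F(jig) [ -6.9 -12. ] 1.5 gap 42.8
(1.6, 3.0, 35.0) t 31.44 J [47.4  9.  34.1] F(jig) [ -7.4 -13.2] -0.8 gap 43.0
```

View pics/g_zoom.png

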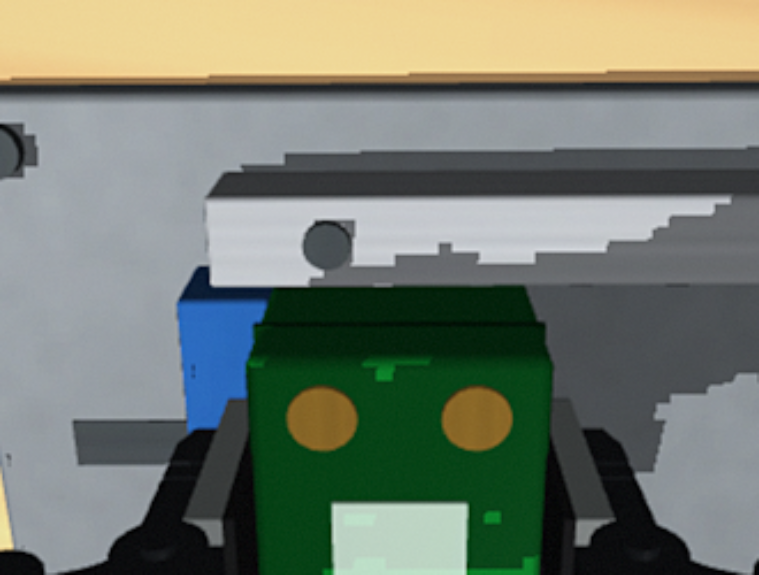

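The zoom shows the housing's front edge flush along the end stop, from (270,288) to (525,288). Fx could be mostly friction, and z crept up 0.4 mm. I'll back off slightly, re-seat it on the plate, then press evenly on both stops.

Run:
```python
from workcell import *; from H import *
movel(J(46.5,8.0,34.0),max_speed=15); wait(.1); st("off")
movel(J(46.5,8.0,33.3),max_speed=10); wait(.1); st("seat")
for dx,dy,z in ((0.5,0,33.4),(0.6,.6,33.4),(1.2,1.4,33.4),(1.8,2.2,33.4),(2.2,2.8,33.4)):
    movel(J(47.3+dx,8.8+dy,z),max_speed=10); wait(.2); s=st(f"{dx,dy,z}")
print(s["torque"].round(2), s["tool_rot"].round(4).tolist())
```

```text
off t 32.2 J [46.7  8.3 34. ] F(jig) [ 1.3 -0.5] 0.3 gap 42.9
seat t 32.55 J [46.6  8.2 33.9] F(jig) [-2.6 -0. ] 11.1 gap 43.0
(0.5, 0, 33.4) t 33.05 J [47.4  8.5 33.9] F(jig) [-6.4 -1.7] 13.7 gap 42.9
(0.6, 0.6, 33.4) t 33.5 J [47.3  8.5 34. ] F(jig) [-7.3 -4.1] 14.0 gap 42.6
(1.2, 1.4, 33.4) t 33.95 J [47.4  8.6 34. ] F(jig) [-11.5  -7.2] 17.8 gap 42.5
(1.8, 2.2, 33.4) t 34.4 J [47.4  8.7 34. ] F(jig) [-15.2 -10.7] 21.7 gap 42.9
(2.2, 2.8, 33.4) t 34.85 J [47.4  8.7 34. ] F(jig) [-18.2 -11.4] 25.2 gap 42.7
[-2.97  3.63 -0.02] [[0.1044, -0.9944, -0.0156], [-0.9945, -0.1043, -0.0095], [0.0078, 0.0165, -0.9998]]
```

The push tilts the tool about 1° through wrist compliance, and the 25 N downforce adds friction that could hide a y gap. I'll redo it with light downforce and a counter-tilt command, iterating until the actual tool is upright and both pushes are similar.

```bash
cat >> H.py <<'E'
from scipy.spatial.transform import Rotation as Ro
Fd=Rz(phi-np.pi/2)
def tilt(s):
    z=s["tool_rot"][:,2]; return np.degrees(RJ.T@z[:2]).round(2)
def fix(C,s,g=1.0):
    e=Ro.from_matrix(Fd@s["tool_rot"].T).as_rotvec(); return Ro.from_rotvec(e*g).as_matrix()@C
E
python3 - <<'E'
from workcell import *; from H import *; import pickle
p=J(46.3,7.6,34.1); movel(p,Fd,max_speed=15); wait(.2); s=st("off"); print(tilt(s))
C=fix(Fd,s)
T=np.array([46.3,7.6,33.8])
movel(J(*T),C,max_speed=10); wait(.2); s=st("seat"); print(tilt(s))
def step(T,C,tag):
    movel(J(*T),C,max_speed=10); wait(.2); s=st(tag+str(np.round(T,2))); print("   tilt",tilt(s)); return s
T[1]=9.3; s=step(T,C,"y"); C=fix(C,s)
T[1]=9.8; s=step(T,C,"y"); C=fix(C,s)
T[0]=47.6; s=step(T,C,"x"); C=fix(C,s)
for i in range(5):
    f=s["ft_force"]; fx,fy=RJ.T@f[:2]; fz=f[2]
    T+=np.clip([(12+fx)/8,(12+fy)/8,(fz-5)/25],-.8,.8)
    s=step(T,C,"it"); C=fix(C,s,.7)
pickle.dump((T,C),open("T.pkl","wb"))
E
```

```text
off t 35.54 J [46.4  7.8 34. ] F(jig) [ 0.  -0.5] -0.8 gap 42.6
[-0.01  0.01]
seat t 35.99 J [46.3  7.6 33.8] F(jig) [ 0.2 -0. ] -1.2 gap 42.5
[ 0.   -0.01]
y[46.3  9.3 33.8] t 36.51 J [46.3  8.9 33.8] F(jig) [ 1.  -6.6] -0.2 gap 42.8
   tilt [ 0.01 -0.03]
y[46.3  9.8 33.8] t 36.96 J [46.3  8.9 33.8] F(jig) [ 0.1 -6.6] -0.7 gap 43.2
   tilt [-0.   -0.03]
x[47.6  9.8 33.8] t 37.44 J [46.9  8.9 33.8] F(jig) [-4.7 -6.3] 3.6 gap 42.6
   tilt [-0.09 -0.01]
it[48.4  10.51 33.74] t 37.9 J [47.   8.9 33.8] F(jig) [-9.3 -9.2] 7.5 gap 43.2
   tilt [-0.08 -0.05]
it[48.74 10.86 33.84] t 38.35 J [47.   8.9 33.7] F(jig) [-11.5 -10.7] 9.1 gap 42.9
   tilt [-0.06 -0.04]
it[48.81 11.03 34.01] t 38.8 J [47.   8.9 33.8] F(jig) [-10.3 -11.6] 6.8 gap 42.8
   tilt [-0.03 -0.02]
it[49.02 11.08 34.08] t 39.25 J [47.3  8.9 33.8] F(jig) [-10.6 -11.6] 6.2 gap 42.9
   tilt [-0.01 -0.01]
it[49.19 11.13 34.13] t 39.7 J [47.4  8.9 33.8] F(jig) [-10.8 -12. ] 6.2 gap 43.2
   tilt [-0.01 -0.  ]
```

x slid late (stick-slip), so I'll test the x contact at a higher force and see whether it moves any further.

Run:
```python
from workcell import *; from H import *; import pickle
T,C=pickle.load(open("T.pkl","rb"))
def step(T,C,tag):
    movel(J(*T),C,max_speed=10); wait(.2); s=st(tag+str(np.round(T,2))); print("   tilt",tilt(s),(toJ(s["eef_pos"])).round(2)); return s
def adj(T,s,gx,gy,gz):
    f=s["ft_force"]; fx,fy=RJ.T@f[:2]; return T+np.clip([(gx+fx)/8,(gy+fy)/8,(f[2]-gz)/25],-.8,.8)
s=step(T,C,"a")
# relax y to ~4N, so x is free to close, then firm x, then y
T[1]-=.9; s=step(T,C,"ease y"); C=fix(C,s,.7)
for i in range(3): T=adj(T,s,16,4.5,4); s=step(T,C,"x firm"); C=fix(C,s,.7)
for i in range(5): T=adj(T,s,15,15,4); s=step(T,C,"both"); C=fix(C,s,.7)
pickle.dump((T,C),open("T.pkl","wb"))
d={n:camera(n) for n in("wrist","scene","top")}; pickle.dump(d,open("g.pkl","wb"))
cv2.imwrite("pics/h_wrist.png",cv2.resize(d["wrist"]["image"][130:380,140:470],None,fx=2.3,fy=2.3))
cv2.imwrite("pics/h_scene.png",cv2.resize(d["scene"]["image"][200:380,200:420],None,fx=3,fy=3))
```

```text
a[49.19 11.13 34.13] t 40.15 J [47.4  8.9 33.8] F(jig) [ -9.1 -12.4] 5.5 gap 42.8
   tilt [-0. -0.] [47.38  8.93 33.76]
ease y[49.19 10.23 34.13] t 40.6 J [47.4  8.9 33.8] F(jig) [-10.2  -9.5] 4.5 gap 42.9
   tilt [-0.    0.05] [47.4   8.92 33.77]
x firm[49.91  9.61 34.15] t 41.05 J [47.4  8.8 33.7] F(jig) [-16.5  -6.5] 8.8 gap 42.6
   tilt [-0.09  0.04] [47.4   8.84 33.74]
x firm[49.85  9.35 34.34] t 41.5 J [47.4  8.8 33.7] F(jig) [-13.2  -4.6] 5.4 gap 42.6
   tilt [-0.02  0.03] [47.4   8.85 33.75]
x firm[50.2   9.34 34.4 ] t 41.95 J [47.4  8.8 33.8] F(jig) [-16.2  -4.3] 6.6 gap 43.2
   tilt [-0.05  0.01] [47.41  8.82 33.76]
both[50.06 10.14 34.5 ] t 42.4 J [47.4  8.9 33.8] F(jig) [-14.1  -8.4] 4.5 gap 42.8
   tilt [ 0.   -0.04] [47.42  8.89 33.76]
both[50.18 10.94 34.52] t 42.85 J [47.4  8.9 33.8] F(jig) [-14.9 -11.6] 5.0 gap 43.0
   tilt [-0.01 -0.06] [47.45  8.93 33.8 ]
both[50.19 11.36 34.56] t 43.3 J [47.4  9.  33.8] F(jig) [-15.7 -12.9] 5.8 gap 43.1
   tilt [-0.01 -0.04] [47.44  8.98 33.79]
both[50.1  11.62 34.63] t 43.75 J [47.4  9.  33.8] F(jig) [-12.3 -14.2] 3.1 gap 42.8
   tilt [ 0.01 -0.03] [47.43  8.96 33.78]
both[50.44 11.72 34.6 ] t 44.2 J [47.5  9.  33.8] F(jig) [-15.7 -14.1] 5.6 gap 42.9
   tilt [-0.03 -0.02] [47.46  8.95 33.79]
```

View pics/h_wrist.png

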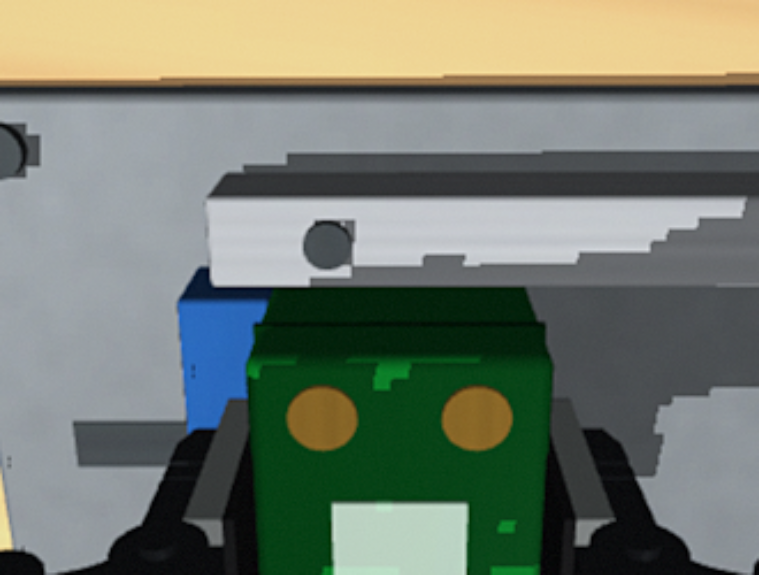

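View pics/h_scene.png

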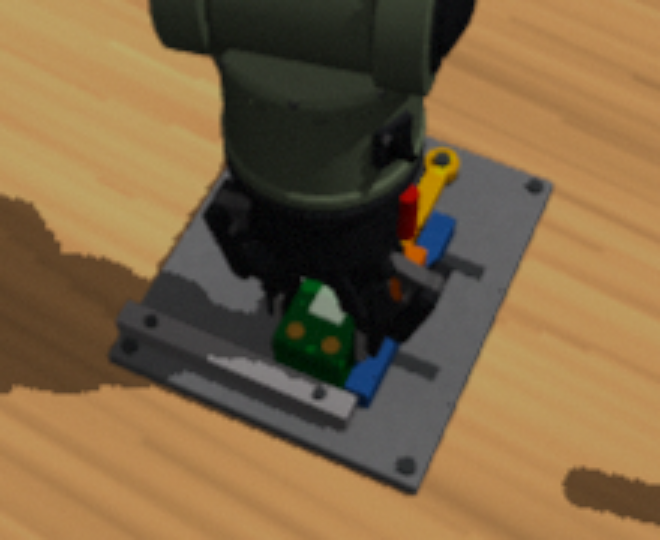

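In the views, the housing is flush along the end stop at (270..525, 288) and against the blue stop. The latch still lies in front of the stop. The position held under 16 N in x and 14 N in y, so both contacts are solid.

Run:
```python
from workcell import *; from H import *
s=st("final"); print(tilt(s)); finish_job()
```

```text
final t 44.35 J [47.4  9.  33.8] F(jig) [-16.4 -13.6] 5.2 gap 43.2
[-0.04 -0.02]
the job is handed in; nothing more can be done
```

I did all three steps in the order asked and handed the job in at 44 s, with the gripper still holding the housing and pressing it against both stops.

- **Sliding stop:** I pushed it to its hard end by the orange tab. A camera check put the bar's working face at jig y of about 30.3 mm (30 is fully home).
- **Latch:** I swung it by its peg to the hard end. The camera put the peg at jig (-39.6, 20.7) mm, against (-40, 20) when locked.
- **Housing:** I gripped it across its 44 mm width, stood it on the plate and pressed it into the corner. At hand-in it was pushing about 16 N on the end stop and 14 N on the sliding stop, with about 5 N downward force.

**Final pose:** the gripper was upright to within 0.05° and at jig (47.4, 9.0) mm, where the seated housing's centre should be (47, 8). The 1 mm difference in y is within calibration and grasp error. Neither position moved more than about 0.2 mm as I varied the push on each stop.

**Setbacks:** two earlier press attempts were not good enough, so I redid them. In one the tool tilted about 1°. In the other, too much downward force may have hidden a 0.2–0.3 mm gap at the sliding stop.

I did not touch the lead seals, copper bar, fuse base or screwdriver. I did not re-measure them at the end.

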